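# Centre an upturned tumbler on the glass rinser and rinse-press it

### The arm

A 7-joint arm with a two-finger parallel gripper is mounted at the origin on a cart in front of the work surface, level with it; the furniture and walls round the work are solid. World frame = base frame: x ahead of the robot, y to its left, z up, the work surface at z = 0. Lengths are in m, angles in rad, forces in N, time in s.
With the tool pointing down it reaches from about 0.425 to 0.925 m from the base axis. Payload 6.8 kg.
Tool frame: the origin (TCP) lies between the finger pads; the fingertips stand 11 mm ahead of it and the grasp point (between the pads) lies 8 mm behind it; z points along the fingers, y is the line along which they close (so a half turn about z gives the same grasp; the last joint's range is limited). The gripper opens to 85 mm and grips with 20 to 120 N. Pads are 22 mm wide; open, the fingers measure 114 mm over their backs; the gripper's body (76 mm by 85 mm) begins 54 mm behind the grasp point. The pads swing forward as they close: fully open they stand 13 mm farther back than shut.
Start: joints at [-1.281, 0.477, 0.022, 1.555, -0.011, 1.109, -0.083], TCP at [0.261, 0.622, 0.242] pointing down, gripper open.
Joint ranges: [-2.96, 2.96], [-0.34, 2.1], [-1.41, 1.46], [0.24, 2.44], [-1.37, 4.51], [0.17, 1.92], [-2.96, 2.96]. Speed limits (rad/s): [2.39, 2.39, 3.14, 3.14, 3.14, 3.14, 3.14].

### API

Orientations are given as a rotation vector (axis times angle).
In Python, from bench import r gives the robot as it stands.
- The arm moves only by the tool send_rows, never from a script. Its argument "deltas" is a list of rows, each an object of numbers: "dx", "dy", "dz": the shift along the world's x, y, z in mm; "rx", "ry", "rz": the turn, a rotation vector about the world's x, y, z in degrees. A call has 1 to 5 rows; each row is the pose to reach, as a shift and turn from the pose commanded when the call began; what a row does not reach only later rows make up. A row lasts 1/12 s, in which the tool goes at most 41.7 mm and 7.16 degrees, less where a joint would pass 70% of its speed; a pose out of reach is approached as far as the arm can. A call with a gripper value outside its range is refused whole. "jaw" is the finger opening in mm, from 0 to 85.4, set as the call begins (left out, the last holds). The fingers move at their own pace and stop on an object; "newtons" is the grip in N (left out, the last holds). Time passes only in rows, so rows that repeat a pose let the fingers close. It gives the time, the measured TCP pose, the force, the opening and the grip force at its end, in the units of the state.
- r.get_obs(): the state, without advancing time (a new reading comes with each control period).
- r.grab_frame(name): name is "scene" or "side" or "wrist"; returns a dict with "frame" (480x640x3 uint8, blue, green, red), "z_map" (480x640 float32, m along the optical axis (not along the pixel's ray), 0 where there is no reading), "vertical_fov" (degrees; the focal length in pixels is half the picture's height over the tangent of half this angle, whatever the lens; pixels are square), "cx", "cy" (the principal point, pixels), "xyz" and "orientation" of the camera in the world. Camera axes: x right, y down, z forward; pixel columns grow to the right and rows downward; lengths in m; the calibration is good to about 2 mm. A picture is of the moment at which its call begins.
- r.hand_in(): hands the job in; it is judged then, once.
The state is a dict: "clock": time; "joints": joint angles; "qvel": joint speeds; "tau": joint torques, N m; "tcp_pos": TCP position; "orientation": TCP orientation; "contact_force": force on the tool from outside, world axes, zero at the start; "moment": the same for the moment, N m; "grip_width": finger opening in m; "gripper_force": force on a finger pad.
Only numpy, scipy, OpenCV 4.12 (cv2) and the standard library are available. Lean on these libraries where they do the work, as an engineer would, in place of code of your own. Each camera call takes 0.05 s, during which the arm holds its last target. There are 200 camera calls.

### The job

The upturned tumbler on the glass rinser stands off-centre and partly over the edge of the rinser's star. Without gripping or lifting it, nudge it low on its side with light taps of the fingertips until it sits in the middle, with the star's edge showing evenly all round it; then press gently on its upturned bottom until the star is fully down, keep it down for a full second, and let it spring back up. Leave the tumbler standing centred on the star, and disturb nothing else.

Things in the scene. Friction and masses are not known exactly. Their poses are not given: they have to be found in the camera images.
- tumbler: clear tumbler upside down on the rinser's star: 84 mm tall, 0.14 to 0.26 kg, 64 mm wide at the rim (below), 60 mm at its flat closed bottom (above). Origin: centre of that bottom, now the top; its z axis points down. Slides with 1 to 3 N; falls if its axis is over about 20 mm from the star's; tips if pushed high or fast: push within 35 mm of the rim. It breaks at 30 N of finger force
- tumbler_rim (a point): centre of the tumbler's open rim, 84 mm below tumbler while it stands upside down
- star_top (a point): centre of the flat top face of the rinser's round black star, on which the rim stands. The star is 80 mm in diameter and 4 mm thick (10 spokes, hub and outer ring, all level, no raised edge); its top is 45 mm above the work surface at rest. z axis up
- rinser_star (a joint): how far the star is pressed down, in m: 0 at rest, 0.008 at its stop. A spring carries it: with the tumbler on it, a finger moves it from about 1 to 2 N and needs about 6 to 7 N for the stop; it rises again by itself
- rinser: fixed glass rinser that stands on the drip tray: round steel base 104 mm in diameter, up to 14 mm high, with the star above it and a small brass inlet elbow reaching 64 mm from the axis. Origin: centre of its underside, 19 mm above the work surface
- drip_tray: fixed steel drip tray, 133 mm (its x) by 263 mm (its y), 24 mm high at its rim, its slotted grille 19 mm above the work surface; origin: centre of its underside. The rinser stands on the grille, 60 mm along its -y from the middle
- drained_goblet: small stemmed goblet, 53 mm wide, 114 mm tall, standing upside down (foot up) on the drip tray's grille beside the rinser, about 140 mm from the star's axis. Origin: centre of its foot, now the top, 133 mm above the work surface. A loose bystander
- wine_glass: wine glass, 62 mm wide, 165 mm tall, upright on the work surface to the left of the drip tray; origin: centre of its underside. A loose bystander
- jigger: steel double-cone bar measure, 43 mm in diameter, 76 mm tall, upright on the work surface at the left; origin: centre of its underside. A loose bystander
Mind the look-alikes: they are no part of the job. What is shaped like the tumbler but turquoise or yellow is not meant.

How it is judged:
On the way, in this order (a step that is already met when the one before it is completed fails the run):
1. the tumbler stands centred on the star (axis within 5 mm of the star's axis), upright, the star up (horizontal distance between tumbler_rim and star_top below 0.005 m and angle between tumbler's own z axis and vertical above 3.09 rad and value of joint rinser_star below 0.002 m and linear speed of tumbler below 0.02 m/s), for 0.2 s.
2. the star is pressed fully down (6.5 mm or more of its 8 mm) through the centred tumbler for 0.8 s (value of joint rinser_star above 0.0065 m and horizontal distance between tumbler_rim and star_top below 0.005 m and contact force between the fingers and tumbler above 1 N), for 0.8 s.
At the end, for the whole second after the job is handed in: The star is up again (pressed less than 1.5 mm); the tumbler stands upside down on it at rest, upright within 3 degrees, rim on the star, its axis within 5 mm of the star's axis (value of joint rinser_star below 0.0015 m and horizontal distance between tumbler_rim and star_top below 0.005 m and angle between tumbler's own z axis and vertical above 3.09 rad and z of tumbler_rim in the frame of star_top between -0.003 and 0.003 m and linear speed of tumbler below 0.01 m/s); the robot touches nothing.
It fails at once if the tumbler leans more than 14 degrees, falls, or is lifted more than 8 mm off the star (angle between tumbler's own z axis and vertical below 2.9 rad or z of tumbler_rim in the frame of star_top above 0.008 m).
It fails at once if the tumbler is gripped, or pushed with more than 30 N (contact force between any of the fingers, the arm and tumbler above 30 N).
It fails at once if the tumbler is knocked along faster than 0.25 m/s (linear speed of tumbler above 0.25 m/s).
It fails at once if the star is pressed down more than 4 mm while the tumbler stands more than 7 mm off-centre (value of joint rinser_star above 0.004 m and horizontal distance between tumbler_rim and star_top above 0.007 m).
It fails at once if the goblet, the wine glass or the jigger is moved by more than 20 mm (distance of any of drained_goblet, wine_glass, jigger from where it was at the start of the episode above 0.02 m).
It also fails if it takes over 54 s, if anything falls off the work surface, if the arm or the gripper's body presses on something with over 40 N, if the wrist force passes 120 N, or if a joint passes its speed limit or range.

## Working session

There is one attempt and no reset: what is moved stays moved. The work goes in short steps, Python scripts to look and compute and a tool call to move; the robot and the scene stay as the last step left them, time stands still between calls to the robot, and variables do not carry over. Pictures are saved under pics/ and viewed, at most 10 in all, crops included, and the job is handed in when it is done.

Besides the shell and the picture viewer there is one more tool, called as name([rows], argument=value, ...), one row to a line, values as JSON. send_rows: Moves the arm, as the interface text tells. Its arguments: {"type":"object","properties":{"deltas":{"type":"array","items":{"type":"object","properties":{"dx":{"type":"number"},"dy":{"type":"number"},"dz":{"type":"number"},"rx":{"type":"number"},"ry":{"type":"number"},"rz":{"type":"number"}}}},"jaw":{"type":"number"},"newtons":{"type":"number"}},"required":["deltas"]}

```bash
mkdir -p pics; ls
cat > h.py <<'E'
import numpy as np,cv2
from scipy.spatial.transform import Rotation as R
from bench import r
def cam(n):
    g=r.grab_frame(n); g['f']=240/np.tan(np.radians(g['vertical_fov'])/2)
    o=np.array(g['orientation']); g['R']=R.from_rotvec(o).as_matrix() if o.size==3 else o
    g['p']=np.array(g['xyz']); return g
def ray(g,u,v): return g['R']@np.array([(u-g['cx'])/g['f'],(v-g['cy'])/g['f'],1])
def plane(g,u,v,z):
    d=ray(g,u,v); return g['p']+d*(z-g['p'][2])/d[2]
def proj(g,P):
    c=g['R'].T@(np.array(P)-g['p']); return g['f']*c[0]/c[2]+g['cx'],g['f']*c[1]/c[2]+g['cy']
E
python3 - <<'E'
from h import *
s=r.get_obs();print(s['clock'],s['tcp_pos'],s['orientation'],s['contact_force'])
for n in['scene','side']:
    g=cam(n);print(n,g['p'],g['orientation'],g['f'],g['cx'],g['cy']);cv2.imwrite(f'pics/{n}0.png',g['frame'])
E
```

```text
pics
0.0 [0.26128672 0.62176472 0.24131909] [-6.20634598e-01 -3.07943887e+00  2.82325568e-03] [-0.19866327 -0.53401247 -0.04422483]
scene [-0.0336188  -0.47798348  0.64913567] [-2.06356903  0.80727243 -0.43524634] 577.3496464793656 318.7091526588294 240.23609935216018
side [-0.11428665  1.10194861  0.56630124] [-0.66274801  2.25763055 -1.54685729] 612.6645577669373 319.5282029521864 239.64409891148537
```

View pics/scene0.png

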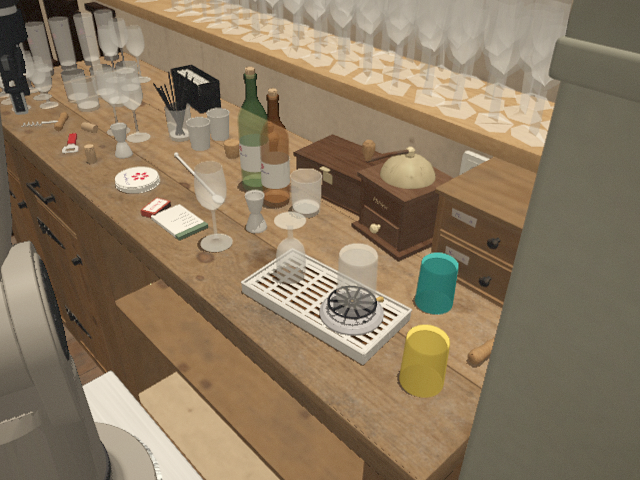

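View pics/side0.png

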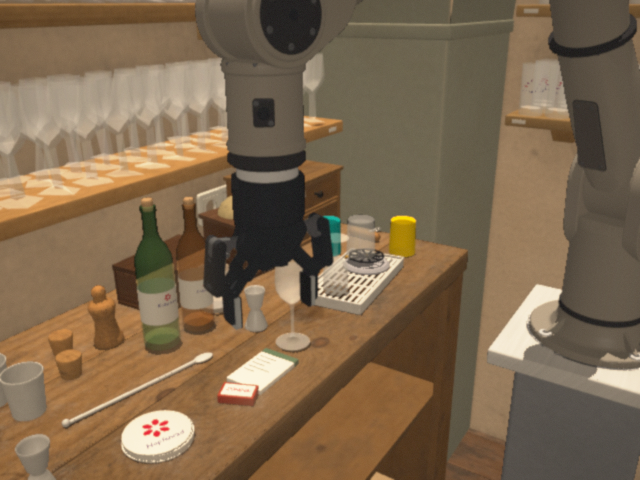

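Candidates: the clear tumbler on the star at scene (358,270), turquoise look-alike (437,283), yellow look-alike (425,360), clear glass by the bottles (306,192), and goblet (290,250). I choose the clear one on the star and will check it in a close crop.

Run:
```python
from h import *
a=cv2.imread('pics/scene0.png')[225:365,235:435]; b=cv2.imread('pics/side0.png')[200:320,280:440]
a=cv2.resize(a,(800,560),interpolation=cv2.INTER_CUBIC)
cv2.imwrite('pics/c1.png',a)
g=cam('scene')
print(plane(g,352,302,.045),plane(g,358,250,.129))
g2=cam('side'); print(plane(g2,366,257,.045),plane(g2,361,220,.129))
```

```text
[ 0.48308308 -0.01282069  0.045     ] [0.5046996  0.00060358 0.129     ]
[0.4781648  0.00276963 0.045     ] [0.49199713 0.00391318 0.129     ]
```

View pics/c1.png

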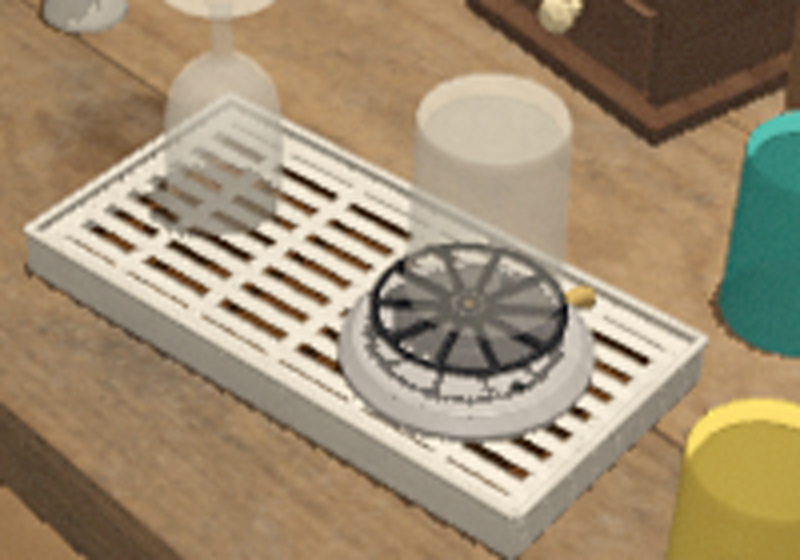

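The crop shows the clear tumbler, with its top ellipse at scene ≈(358,255). It stands on the star, whose ellipse is centred at ≈(352,302), and it is shifted towards +x/+y. I'll go above for a close look.

send_rows([
  {"dx":0,"dy":-5,"dz":40},
  {"dx":15,"dy":-40,"dz":60},
  {"dx":30,"dy":-80,"dz":60},
  {"dx":45,"dy":-120,"dz":60},
  {"dx":55,"dy":-160,"dz":60},
], jaw=0)

```text
$.deltas[0]: bad value
```

send_rows([
  {"dx":12,"dy":-38},
  {"dx":24,"dy":-76},
  {"dx":36,"dy":-114},
  {"dx":48,"dy":-152},
  {"dx":60,"dy":-190},
])

```text
$.deltas[0]: bad value
```

send_rows([
  {"dx":12,"dy":-38},
  {"dx":24,"dy":-76},
  {"dx":36,"dy":-114},
  {"dx":48,"dy":-152},
  {"dx":60,"dy":-190},
])

```text
$.deltas[0]: bad value
```

Run:
```python
from h import *
s=r.get_obs();print(s['clock'],s['tcp_pos'],s['contact_force'],s['grip_width'])
print(R.from_rotvec(s['orientation']).as_matrix().round(3))
g=cam('wrist');print(g['p'],g['R'].round(3),g['f'],g['cx'],g['cy'],proj(g,[.49,-.01,.045]));cv2.imwrite('pics/w1.png',g['frame'])
```

```text
0.2 [0.26138015 0.62198995 0.24172398] [ 0.2077923   0.78392752 -0.15825825] 0.08560532056381555
[[-0.922  0.387 -0.   ]
 [ 0.387  0.922 -0.001]
 [-0.    -0.001 -1.   ]]
[0.19990694 0.64904571 0.37289857] [[ 0.387  0.889  0.244]
 [ 0.922 -0.373 -0.105]
 [-0.002  0.266 -0.964]] 414.9272381547582 311.8383493902371 235.76871279497524 (np.float64(-138.14757863932408), np.float64(614.8667010848416))
```

View pics/w1.png

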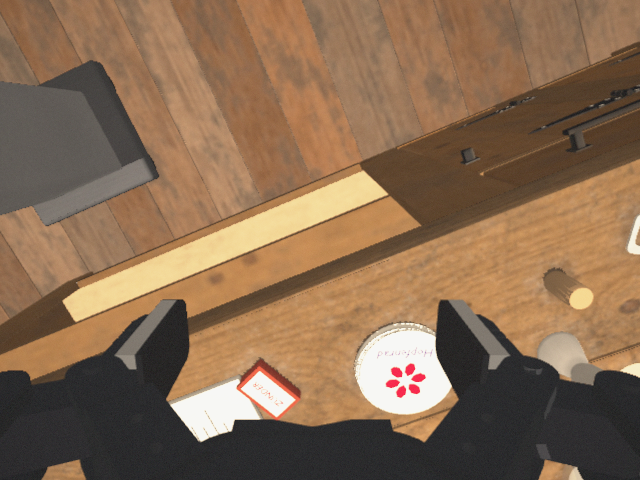

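send_rows([
  {"dx":0,"dy":-5,"dz":40,"rx":0,"ry":0,"rz":0},
  {"dx":15,"dy":-40,"dz":60,"rx":0,"ry":0,"rz":0},
  {"dx":30,"dy":-80,"dz":60,"rx":0,"ry":0,"rz":0},
  {"dx":45,"dy":-120,"dz":60,"rx":0,"ry":0,"rz":0},
  {"dx":55,"dy":-160,"dz":60,"rx":0,"ry":0,"rz":0},
], jaw=0)

```text
clock: 0.67
tcp_pos: [0.3169, 0.4634, 0.3027]
orientation: [0.621, 3.079, 0.002]
contact_force: [1.7, -0.9, -0.6]
grip_width: 0.0254
gripper_force: 0.0
```

send_rows([
  {"dx":12,"dy":-38,"dz":0,"rx":0,"ry":0,"rz":0},
  {"dx":24,"dy":-76,"dz":0,"rx":0,"ry":0,"rz":0},
  {"dx":36,"dy":-114,"dz":0,"rx":0,"ry":0,"rz":0},
  {"dx":48,"dy":-152,"dz":0,"rx":0,"ry":0,"rz":0},
  {"dx":60,"dy":-190,"dz":0,"rx":0,"ry":0,"rz":0},
])

```text
clock: 1.08
tcp_pos: [0.3759, 0.273, 0.3024]
orientation: [0.621, 3.08, 0.001]
contact_force: [1.1, 1.0, -0.5]
grip_width: -0.0
gripper_force: 0.0
```

send_rows([
  {"dx":12,"dy":-38,"dz":0,"rx":0,"ry":0,"rz":0},
  {"dx":24,"dy":-76,"dz":0,"rx":0,"ry":0,"rz":0},
  {"dx":36,"dy":-114,"dz":0,"rx":0,"ry":0,"rz":0},
  {"dx":48,"dy":-152,"dz":0,"rx":0,"ry":0,"rz":0},
  {"dx":60,"dy":-190,"dz":0,"rx":0,"ry":0,"rz":0},
])

```text
clock: 1.5
tcp_pos: [0.4359, 0.0831, 0.3026]
orientation: [0.621, 3.079, 0.001]
contact_force: [1.3, -0.0, -1.3]
grip_width: 0.0004
gripper_force: 0.0
```

Run:
```python
from h import *
s=r.get_obs();print(s['clock'],s['tcp_pos'],s['contact_force'],s['grip_width'])
print(R.from_rotvec(s['orientation']).as_matrix().round(3))
g=cam('wrist');print(g['p'],proj(g,[.49,-.01,.045]));cv2.imwrite('pics/w2.png',g['frame'])
```

```text
1.5 [0.4358514  0.08306321 0.30258783] [ 1.29544804 -0.01309731 -1.25614529] 0.00042409082837889815
[[-0.922  0.387  0.001]
 [ 0.387  0.922  0.001]
 [-0.     0.001 -1.   ]]
[0.37427172 0.1098853  0.4337615 ] (np.float64(246.31316861572643), np.float64(280.0354276336809))
```

send_rows([
  {"dx":25,"dy":-27,"dz":0,"rx":0,"ry":0,"rz":0},
  {"dx":50,"dy":-55,"dz":0,"rx":0,"ry":0,"rz":0},
  {"dx":75,"dy":-82,"dz":0,"rx":0,"ry":0,"rz":0},
  {"dx":100,"dy":-110,"dz":0,"rx":0,"ry":0,"rz":0},
  {"dx":100,"dy":-110,"dz":0,"rx":0,"ry":0,"rz":0},
])

```text
clock: 1.97
tcp_pos: [0.539, -0.031, 0.3026]
orientation: [0.631, 3.074, -0.005]
contact_force: [-0.2, -0.6, 0.2]
grip_width: -0.0002
gripper_force: 0.0
```

Run:
```python
from h import *
s=r.get_obs();print(s['clock'],s['tcp_pos'],s['contact_force'],s['grip_width'])
g=cam('wrist');print(g['p'],proj(g,[.49,-.01,.045]))
cv2.imwrite('pics/w3f.png',g['frame']);cv2.imwrite('pics/w3.png',cv2.resize(g['frame'][20:270,160:480],(800,625))[:600])
```

```text
1.9667 [ 0.53897482 -0.03102629  0.30259929] [-0.1572254  -0.64557158  0.16898838] -0.000182327675865036
[ 0.47731821 -0.00312324  0.43352631] (np.float64(311.92768059322725), np.float64(136.08219735860123))
```

View pics/w3.png

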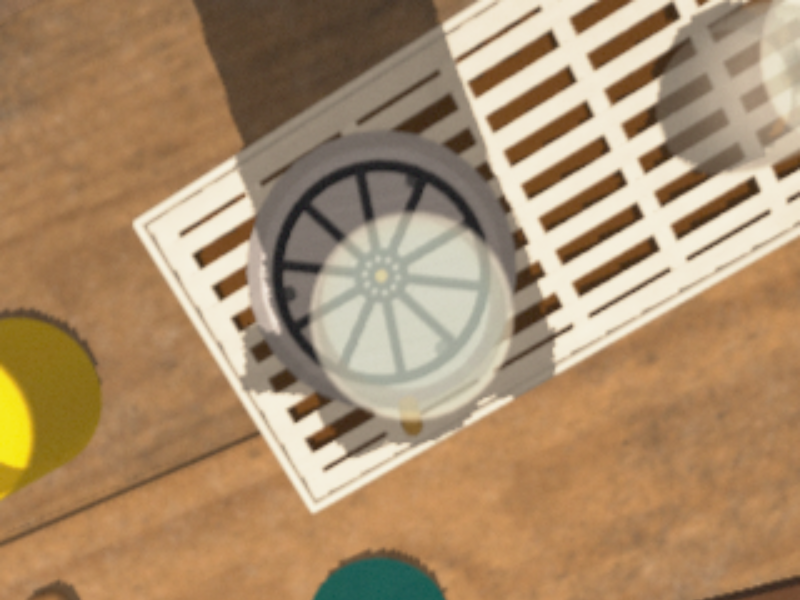

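The wrist crop shows the star hub at crop (381,274), which is full frame (312.4,129.7). The tumbler's top circle is centred at crop ≈(412,315), full frame (325,146), so the tumbler is off towards the lower right.

```bash
cat >> h.py <<'E'
def look(name,pred=None,zt=.129,zs=.045):
    """tumbler top centre (Hough, near pred px) and hub from wrist; returns star xy, tumbler xy"""
    g=cam('wrist'); im=g['frame']; cv2.imwrite(f'pics/{name}.png',im)
    k=4
    u,v=proj(g,[*pred,zt]); u0,v0=int(max(u-75,0)),int(max(v-75,0))
    c=cv2.resize(im[v0:v0+150,u0:u0+150],None,fx=k,fy=k,interpolation=cv2.INTER_CUBIC)
    rad=.030*g['f']/(g['p'][2]-zt)*k
    C=cv2.HoughCircles(cv2.GaussianBlur(cv2.cvtColor(c,cv2.COLOR_BGR2GRAY),(0,0),3),cv2.HOUGH_GRADIENT,1.5,10,param1=40,param2=20,minRadius=int(rad*.93),maxRadius=int(rad*1.1))
    if C is None: print('none');return g
    for x,y,q in C[0][:5]:
        uu,vv=u0+(x+.5)/k-.5,v0+(y+.5)/k-.5
        print('circ px',round(uu,1),round(vv,1),'r/exp',round(q/rad,3),'xy mm',(plane(g,uu,vv,zt)[:2]*1000).round(1))
    return g
E
python3 - <<'E'
from h import *
g=look('w4',[.505,-.008])
print((plane(g,312.4,129.7,.045)*1e3).round(1),(plane(g,324.8,145.6,.129)*1e3).round(1))
s=cam('scene');print('scene star',plane(s,352.5,302.2,.045),'tum',plane(s,358.5,255,.129))
z=g['z_map'];print(z[130,312],z[146,325],z[110,300:312])
E
```

```text
circ px 322.2 150.8 r/exp 1.008 xy mm [497.4  -2.8]
circ px 309.8 131.3 r/exp 1.058 xy mm [481.4  -5.6]
circ px 309.8 135.1 r/exp 1.038 xy mm [483.8  -6.6]
circ px 319.2 150.1 r/exp 1.048 xy mm [496.1  -4.6]
circ px 312.4 132.4 r/exp 1.018 xy mm [482.9  -4.2]
[482.6  -4.3  45. ] [4.948e+02 3.000e-01 1.290e+02]
scene star [ 0.4833254  -0.01368856  0.045     ] tum [ 0.49591516 -0.00884883  0.129     ]
0.29457802 0.29966834 [0.3871452  0.38784835 0.38835907 0.3719563  0.37137708 0.3708389
 0.3717828  0.38677898 0.38758722 0.38824204 0.35715264 0.315762  ]
```

send_rows([
  {"dx":5,"dy":12,"dz":0,"rx":0,"ry":0,"rz":7},
  {"dx":12,"dy":26,"dz":0,"rx":0,"ry":0,"rz":14},
  {"dx":18,"dy":40,"dz":0,"rx":0,"ry":0,"rz":21},
  {"dx":22,"dy":52,"dz":0,"rx":0,"ry":0,"rz":28},
  {"dx":22,"dy":52,"dz":0,"rx":0,"ry":0,"rz":35},
])

```text
clock: 2.53
tcp_pos: [0.5575, 0.0323, 0.3022]
orientation: [0.354, -3.121, -0.003]
contact_force: [1.1, 0.6, -0.1]
grip_width: -0.0002
gripper_force: 0.0
```

send_rows([
  {"dx":0,"dy":0,"dz":-30,"rx":0,"ry":0,"rz":5},
  {"dx":0,"dy":0,"dz":-60,"rx":0,"ry":0,"rz":8.6},
  {"dx":0,"dy":0,"dz":-90,"rx":0,"ry":0,"rz":8.6},
  {"dx":0,"dy":0,"dz":-110,"rx":0,"ry":0,"rz":8.6},
  {"dx":0,"dy":0,"dz":-110,"rx":0,"ry":0,"rz":8.6},
])

```text
clock: 2.95
tcp_pos: [0.554, 0.0288, 0.1884]
orientation: [0.57, -3.081, -0.001]
contact_force: [-0.7, 0.1, -0.0]
grip_width: -0.0002
gripper_force: 0.0
```

Run:
```python
from h import *
s=r.get_obs();print(s['clock'],s['tcp_pos'],s['contact_force'],s['joints'].round(2) if hasattr(s['joints'],'round') else s['joints'])
print(R.from_rotvec(s['orientation']).as_matrix().round(3))
g=cam('wrist');print(g['p'],proj(g,[.4826,-.0043,.045]),proj(g,[.4948,.0003,.129]))
cv2.imwrite('pics/w5.png',g['frame'])
```

```text
2.95 [0.55397285 0.02879088 0.18838081] [-0.73988114  0.09528752 -0.01615581] [-0.44  0.36  0.35  1.91 -0.15  0.91  1.92]
[[-0.934 -0.358 -0.008]
 [-0.358  0.934 -0.001]
 [ 0.008  0.002 -1.   ]]
[0.49271362 0.00584792 0.32007545] (np.float64(302.09285636966024), np.float64(103.96536535485365)) (np.float64(298.0381069281778), np.float64(125.26972683518622))
```

View pics/w5.png

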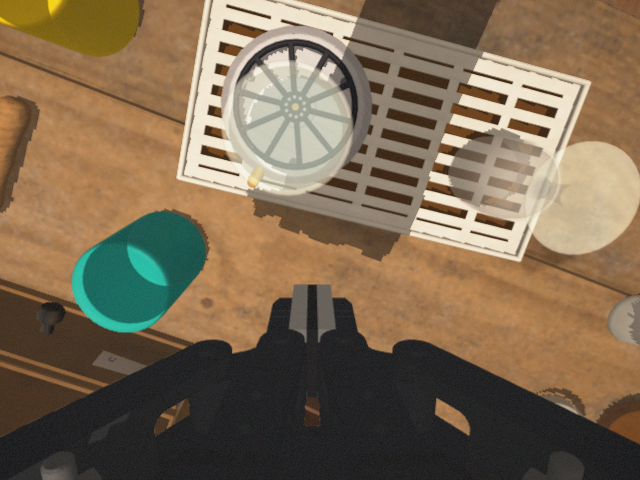

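send_rows([
  {"dx":3,"dy":-7,"dz":0,"rx":0,"ry":0,"rz":0},
  {"dx":3,"dy":-7,"dz":0,"rx":0,"ry":0,"rz":0},
  {"dx":3,"dy":-7,"dz":0,"rx":0,"ry":0,"rz":0},
  {"dx":3,"dy":-7,"dz":0,"rx":0,"ry":0,"rz":0},
])

```text
clock: 3.33
tcp_pos: [0.5616, 0.0201, 0.1937]
orientation: [-0.566, 3.088, 0.0]
contact_force: [0.7, 0.2, -0.5]
grip_width: -0.0003
gripper_force: 0.0
```

```bash
cat >> h.py <<'E'
def hub(g,z=.041):
    """brass hub dot: warm pixels ringed by pale ones near the predicted spot"""
    u,v=map(int,proj(g,[.484,-.007,.045])); c=g['frame'][max(v-30,0):v+30,u-30:u+30].astype(int)
    w=c[:,:,2]-c[:,:,0]; m=(w>w.max()*.7).astype('uint8')
    n,l,st,ce=cv2.connectedComponentsWithStats(m); i=1+st[1:,4].argmax()
    return ce[i]+[u-30,max(v-30,0)],st[i,4],w.max()
E
python3 - <<'E'
from h import *
s=r.get_obs();print(s['clock'],s['tcp_pos']);print(R.from_rotvec(s['orientation']).as_matrix().round(3))
g=look('w6',[.496,-.005])
h,a,w=hub(g);print(h,a,w,(plane(g,*h,.045)*1e3).round(1))
v=g['frame'];cv2.imwrite('pics/w6c.png',cv2.resize(v[0:240,190:510],(800,600),interpolation=cv2.INTER_CUBIC))
E
```

```text
3.3333 [0.56158416 0.02005855 0.19370907]
[[-0.935 -0.355  0.002]
 [-0.355  0.935  0.001]
 [-0.002 -0.    -1.   ]]
circ px 316.9 94.9 r/exp 1.045 xy mm [487.7  -4.9]
circ px 312.4 92.3 r/exp 0.963 xy mm [487.4  -7.2]
circ px 312.1 99.8 r/exp 0.944 xy mm [490.4  -6.2]
circ px 307.2 116.3 r/exp 1.068 xy mm [497.9  -5.8]
circ px 309.1 93.8 r/exp 1.02 xy mm [488.5  -8.4]
[312.3125   97.53125] 32 58 [485.5  -8.   45. ]
```

View pics/w6c.png

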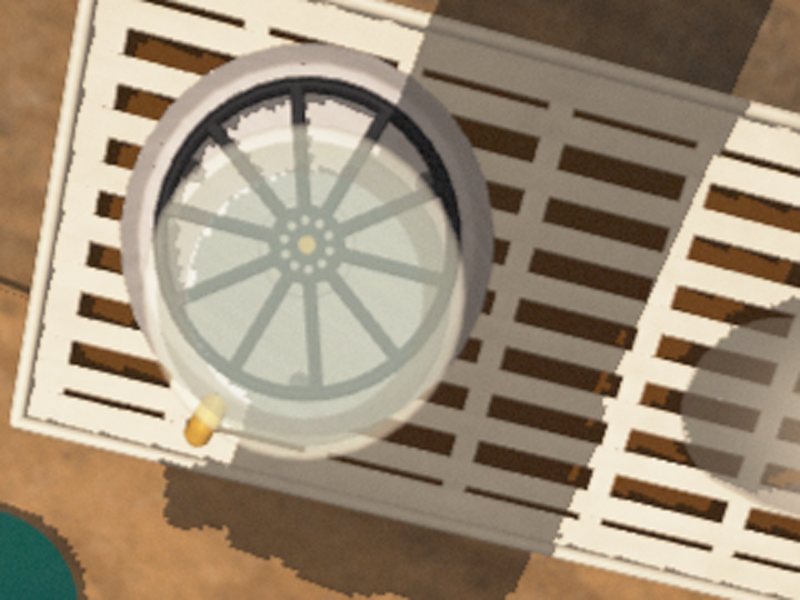

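The hub is at full frame (312.4,97.2) and the tumbler's top circle at (312.8,117.2). Both lie on the tool's x line, with an offset of ≈12.7 mm. Next I descend beside the tumbler.

send_rows([
  {"dx":0,"dy":0,"dz":-30,"rx":0,"ry":0,"rz":0},
  {"dx":0,"dy":0,"dz":-60,"rx":0,"ry":0,"rz":0},
  {"dx":0,"dy":0,"dz":-90,"rx":0,"ry":0,"rz":0},
  {"dx":0,"dy":0,"dz":-110,"rx":0,"ry":0,"rz":0},
  {"dx":0,"dy":0,"dz":-116,"rx":0,"ry":0,"rz":0},
])

```text
clock: 3.8
tcp_pos: [0.5588, 0.0202, 0.0736]
orientation: [0.567, -3.085, -0.0]
contact_force: [0.2, 0.5, -0.1]
grip_width: 0.0001
gripper_force: 0.0
```

send_rows([
  {"dx":0,"dy":0,"dz":0,"rx":0,"ry":0,"rz":0},
  {"dx":-3.7,"dy":-1.4,"dz":0,"rx":0,"ry":0,"rz":0},
  {"dx":-7.5,"dy":-2.8,"dz":0,"rx":0,"ry":0,"rz":0},
  {"dx":-11.2,"dy":-4.3,"dz":0,"rx":0,"ry":0,"rz":0},
  {"dx":-11.2,"dy":-4.3,"dz":0,"rx":0,"ry":0,"rz":0},
])

```text
clock: 4.22
tcp_pos: [0.5492, 0.0153, 0.0774]
orientation: [-0.566, 3.089, 0.0]
contact_force: [-0.6, -0.1, -0.3]
grip_width: -0.0003
gripper_force: 0.0
```

Run:
```python
from h import *
s=r.get_obs();print(s['clock'],s['tcp_pos'],s['contact_force'])
g=cam('wrist');cv2.imwrite('pics/w7.png',g['frame'])
print(g['p'],proj(g,[.4855,-.008,.045]),proj(g,[.4973,-.0034,.129]))
```

```text
4.2167 [0.54917982 0.01528268 0.07741635] [-0.56725197 -0.0720521  -0.34814548]
[ 0.48669657 -0.0075508   0.20857702] (np.float64(312.4250221092358), np.float64(117.9566619815121)) (np.float64(313.0190255317636), np.float64(182.90624125952837))
```

View pics/w7.png

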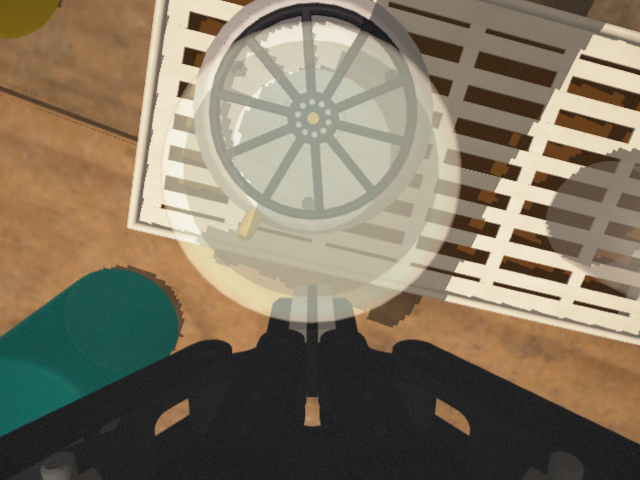

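The tumbler's top outline is centred near (312,178), and the hub is at (313,118), so they are aligned. The fingertips are below and behind it. I start the slow push.

send_rows([
  {"dx":-1.9,"dy":-0.7,"dz":0,"rx":0,"ry":0,"rz":0},
  {"dx":-3.7,"dy":-1.4,"dz":0,"rx":0,"ry":0,"rz":0},
  {"dx":-5.6,"dy":-2.1,"dz":0,"rx":0,"ry":0,"rz":0},
  {"dx":-7.5,"dy":-2.8,"dz":0,"rx":0,"ry":0,"rz":0},
  {"dx":-9.4,"dy":-3.5,"dz":0,"rx":0,"ry":0,"rz":0},
])

```text
clock: 4.68
tcp_pos: [0.54, 0.0122, 0.0763]
orientation: [0.567, -3.09, -0.0]
contact_force: [0.0, 0.7, -0.2]
grip_width: 0.0
gripper_force: 0.0
```

send_rows([
  {"dx":-1.4,"dy":-0.5,"dz":0,"rx":0,"ry":0,"rz":0},
  {"dx":-2.8,"dy":-1.1,"dz":0,"rx":0,"ry":0,"rz":0},
  {"dx":-4.2,"dy":-1.6,"dz":0,"rx":0,"ry":0,"rz":0},
  {"dx":-5.6,"dy":-2.1,"dz":0,"rx":0,"ry":0,"rz":0},
  {"dx":-5.6,"dy":-2.1,"dz":0,"rx":0,"ry":0,"rz":0},
])

```text
clock: 5.1
tcp_pos: [0.5345, 0.0101, 0.0764]
orientation: [-0.567, 3.09, 0.0]
contact_force: [1.3, 1.3, 0.5]
grip_width: 0.0004
gripper_force: 0.0
```

Run:
```python
from h import *
s=r.get_obs();print(s['clock'],s['tcp_pos'],s['contact_force'])
d=(s['tcp_pos'][:2]-np.array([.4855,-.008]))*1e3;print('axial',d@[.935,.355],'lat',d@[-.355,.935])
g=cam('wrist');cv2.imwrite('pics/w8.png',g['frame'])
print(hub(g), proj(g,[.4855,-.008,.045]))
for off in [12.7,9,6,3,0]:
    print(off,proj(g,[.4855+.000935*off,-.008+.000355*off,.129]),[proj(g,np.array([.4855+.000935*(off+q*30)-.000355*w*30,-.008+.000355*(off+q*30)+.000935*w*30,.129])) for q,w in((-1,0),(0,1),(0,-1))])
```

```text
5.1 [0.53449736 0.01007175 0.07638277] [1.34930525 1.30607124 0.46642435]
axial 52.227999856438764 lat -0.49698043033541595
(array([311.87234043, 159.94680851]), np.int32(94), np.int64(58)) (np.float64(311.5564319126461), np.float64(159.97002244963858))
12.7 (np.float64(310.74548019986753), np.float64(261.56564130968894)) [(np.float64(310.6671457374764), np.float64(104.12313548766542)), (np.float64(460.99483058550635), np.float64(261.6595278981998)), (np.float64(160.62243576984235), np.float64(261.47183364621344))]
9 (np.float64(310.7366400185766), np.float64(243.797978752494)) [(np.float64(310.6563194542179), np.float64(82.36365552272176)), (np.float64(462.7831591943607), np.float64(243.885424532717)), (np.float64(158.8194651239074), np.float64(243.71060736142297))]
6 (np.float64(310.7293156012048), np.float64(229.07681274836202)) [(np.float64(310.647328653173), np.float64(64.29326603327132)), (np.float64(464.26486925943857), np.float64(229.1587866407895)), (np.float64(157.32565094332978), np.float64(228.99490927255442))]
3 (np.float64(310.7218463673775), np.float64(214.06458371861515)) [(np.float64(310.6381405870014), np.float64(45.82639822607268)), (np.float64(465.77588802472263), np.float64(214.14085112917857)), (np.float64(155.80231427229174), np.float64(213.98838247011946))]
0 (np.float64(310.71422797930256), np.float64(198.7525732416029)) [(np.float64(310.62874869146657), np.float64(26.949858804275436)), (np.float64(467.31709377987045), np.float64(198.82288872347544)), (np.float64(154.24857118964826), np.float64(198.68231936727298))]
```

send_rows([
  {"dx":-1.4,"dy":-0.5,"dz":0,"rx":0,"ry":0,"rz":0},
  {"dx":-2.8,"dy":-1.1,"dz":0,"rx":0,"ry":0,"rz":0},
  {"dx":-4.2,"dy":-1.6,"dz":0,"rx":0,"ry":0,"rz":0},
  {"dx":-5.6,"dy":-2.1,"dz":0,"rx":0,"ry":0,"rz":0},
  {"dx":-5.6,"dy":-2.1,"dz":0,"rx":0,"ry":0,"rz":0},
])

```text
clock: 5.57
tcp_pos: [0.5285, 0.0079, 0.0762]
orientation: [0.567, -3.09, -0.0]
contact_force: [0.5, 0.4, 0.3]
grip_width: 0.0001
gripper_force: 0.0
```

Run:
```python
from h import *
s=r.get_obs();print(s['clock'],s['tcp_pos'],s['contact_force'])
d=(s['tcp_pos'][:2]-np.array([.4855,-.008]))*1e3;print('axial',d@[.935,.355],'lat',d@[-.355,.935])
g=cam('wrist');print(hub(g))
for off in [12,9,6,3,0]:
    print(off,[np.round(proj(g,np.array([.4855+.000935*(off+q*30)-.000355*w*30,-.008+.000355*(off+q*30)+.000935*w*30,.129]))) for q,w in((-1,0),(0,1),(0,-1),(0,0))])
a=g['frame'];b=cam('scene')['frame'];cv2.imwrite('pics/s9.png',b)
t=np.zeros((600,800,3),'uint8');t[:480,:640]=a
t[480:,:160]=b[235:355,280:440];cv2.imwrite('pics/w9.png',t)
p=np.vstack([cv2.resize(a,(800,600))]);cv2.imwrite('pics/w9.png',p)
# before/after difference in the fixed camera
o=cv2.imread('pics/scene0.png')
for im in(o,b):
    k=cv2.GaussianBlur(cv2.cvtColor(im,cv2.COLOR_BGR2GRAY),(0,0),1).astype(int)
    row=k[270,325:395];gr=np.diff(row);print([(int(i)+325,int(gr[i])) for i in np.argsort(-abs(gr))[:6]])
```

```text
5.5667 [0.52854657 0.00789044 0.07624402] [0.54483675 0.40491531 0.26261454]
axial 45.88964554103276 lat -0.4239723223254668
(array([311.65263158, 176.2       ]), np.int32(95), np.int64(57))
12 [array([310., 136.]), array([458., 288.]), array([163., 288.]), array([310., 288.])]
9 [array([310., 119.]), array([460., 274.]), array([161., 274.]), array([310., 274.])]
6 [array([310., 102.]), array([461., 260.]), array([160., 260.]), array([310., 260.])]
3 [array([310.,  84.]), array([462., 245.]), array([158., 245.]), array([310., 245.])]
0 [array([310.,  66.]), array([464., 231.]), array([157., 231.]), array([310., 231.])]
[(327, -12), (336, -11), (328, -10), (326, -10), (337, -10), (335, -7)]
[(327, -13), (366, -11), (326, -10), (328, -9), (360, -9), (372, 9)]
```

View pics/w9.png

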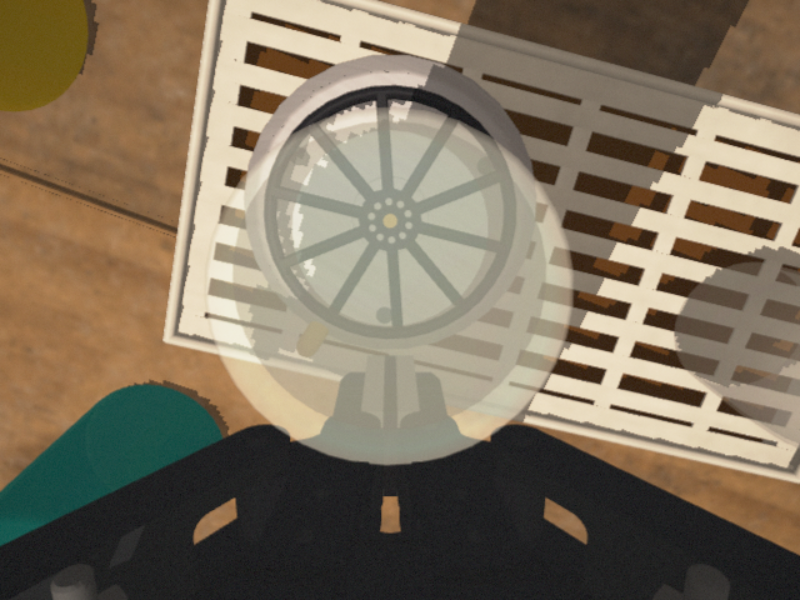

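The far edge of the tumbler's top is at full-frame row ≈81–85, and the hub is at (312,176). About 3 mm of offset remains along the push line, which agrees with dead reckoning. I push 3 mm more, then back off and check from above.

send_rows([
  {"dx":-0.9,"dy":-0.3,"dz":0,"rx":0,"ry":0,"rz":0},
  {"dx":-1.9,"dy":-0.7,"dz":0,"rx":0,"ry":0,"rz":0},
  {"dx":-2.8,"dy":-1.1,"dz":0,"rx":0,"ry":0,"rz":0},
  {"dx":-2.8,"dy":-1.1,"dz":0,"rx":0,"ry":0,"rz":0},
  {"dx":-2.8,"dy":-1.1,"dz":0,"rx":0,"ry":0,"rz":0},
])

```text
clock: 6.08
tcp_pos: [0.5261, 0.0069, 0.0763]
orientation: [0.567, -3.09, -0.0]
contact_force: [0.3, 0.0, 0.2]
grip_width: -0.0002
gripper_force: 0.0
```

send_rows([
  {"dx":3,"dy":1.1,"dz":0,"rx":0,"ry":0,"rz":0},
  {"dx":10,"dy":3.8,"dz":0,"rx":0,"ry":0,"rz":0},
  {"dx":20,"dy":7.6,"dz":0,"rx":0,"ry":0,"rz":0},
  {"dx":33,"dy":12.5,"dz":0,"rx":0,"ry":0,"rz":0},
  {"dx":33,"dy":12.5,"dz":0,"rx":0,"ry":0,"rz":0},
])

```text
clock: 6.5
tcp_pos: [0.5625, 0.0213, 0.0766]
orientation: [-0.57, 3.086, 0.0]
contact_force: [0.6, 1.0, -0.0]
grip_width: -0.0
gripper_force: 0.0
```

send_rows([
  {"dx":0,"dy":0,"dz":35,"rx":0,"ry":0,"rz":0},
  {"dx":0,"dy":0,"dz":70,"rx":0,"ry":0,"rz":0},
  {"dx":0,"dy":0,"dz":105,"rx":0,"ry":0,"rz":0},
  {"dx":0,"dy":0,"dz":140,"rx":0,"ry":0,"rz":0},
  {"dx":0,"dy":0,"dz":175,"rx":0,"ry":0,"rz":0},
])

```text
clock: 6.92
tcp_pos: [0.5587, 0.0193, 0.2529]
orientation: [0.567, -3.089, 0.0]
contact_force: [0.7, -0.0, -0.0]
grip_width: 0.0003
gripper_force: 0.0
```

send_rows([
  {"dx":-5,"dy":-2,"dz":25,"rx":0,"ry":0,"rz":0},
  {"dx":-10,"dy":-4,"dz":50,"rx":0,"ry":0,"rz":0},
  {"dx":-10,"dy":-4,"dz":50,"rx":0,"ry":0,"rz":0},
  {"dx":-10,"dy":-4,"dz":50,"rx":0,"ry":0,"rz":0},
  {"dx":-10,"dy":-4,"dz":50,"rx":0,"ry":0,"rz":0},
])

```text
clock: 7.33
tcp_pos: [0.5487, 0.0156, 0.3005]
orientation: [0.568, -3.089, -0.0]
contact_force: [-0.5, -0.3, 0.3]
grip_width: 0.0
gripper_force: 0.0
```

Run:
```python
from h import *
s=r.get_obs();print(s['clock'],s['tcp_pos'],s['contact_force'])
g=look('w10',[.4855,-.008]);h=hub(g);print(h,plane(g,*h[0],.045)*1e3,g['p'])
print('top centre px if centred',proj(g,[*plane(g,*h[0],.045)[:2],.129]))
u,v=map(int,h[0]);cv2.imwrite('pics/w10c.png',cv2.resize(g['frame'][max(v-75,0):v+75,u-100:u+100],(800,600),interpolation=cv2.INTER_CUBIC)); print(max(v-75,0),u-100)
```

```text
7.3333 [0.54871631 0.0156361  0.30052936] [-0.52875252 -0.27712258  0.26145463]
circ px 311.6 117.2 r/exp 1.049 xy mm [483.3  -8.9]
circ px 310.4 120.9 r/exp 1.039 xy mm [486.   -8.7]
circ px 313.1 120.6 r/exp 1.049 xy mm [485.1  -7.1]
circ px 311.9 123.2 r/exp 1.039 xy mm [487.1  -7.2]
circ px 311.6 126.9 r/exp 0.949 xy mm [489.5  -6.5]
(array([311.41176471, 120.88235294]), np.int32(17), np.int64(55)) [485.50005475  -8.35039595  45.        ] [ 0.48651093 -0.00721051  0.431803  ]
top centre px if centred (np.float64(311.19358793560883), np.float64(120.44969181896951))
45 211
```

View pics/w10c.png

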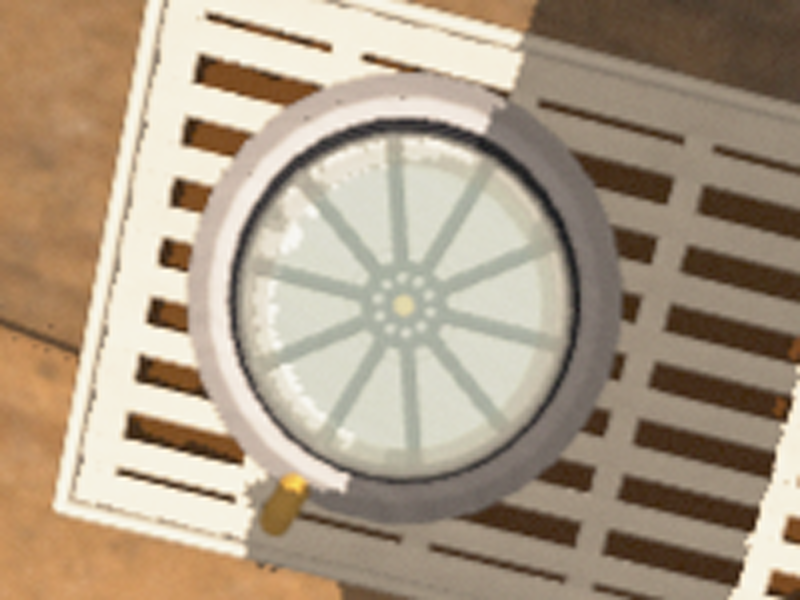

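The star's black ring shows nearly evenly all round the tumbler, with the hub at crop (403,305) and the tumbler's ellipse around (404,300). It is centred to about 1 mm. Now I go over it and press.

send_rows([
  {"dx":-32,"dy":-12,"dz":0,"rx":0,"ry":0,"rz":0},
  {"dx":-63,"dy":-24,"dz":-15,"rx":0,"ry":0,"rz":0},
  {"dx":-63,"dy":-24,"dz":-50,"rx":0,"ry":0,"rz":0},
  {"dx":-63,"dy":-24,"dz":-85,"rx":0,"ry":0,"rz":0},
  {"dx":-63,"dy":-24,"dz":-110,"rx":0,"ry":0,"rz":0},
])

```text
clock: 7.8
tcp_pos: [0.4839, -0.0087, 0.1881]
orientation: [0.567, -3.087, -0.0]
contact_force: [-0.8, 0.7, -0.8]
grip_width: 0.0001
gripper_force: 0.0
```

send_rows([
  {"dx":0,"dy":0,"dz":-12,"rx":0,"ry":0,"rz":0},
  {"dx":0,"dy":0,"dz":-22,"rx":0,"ry":0,"rz":0},
  {"dx":0,"dy":0,"dz":-30,"rx":0,"ry":0,"rz":0},
  {"dx":0,"dy":0,"dz":-30,"rx":0,"ry":0,"rz":0},
  {"dx":0,"dy":0,"dz":-30,"rx":0,"ry":0,"rz":0},
])

```text
clock: 8.22
tcp_pos: [0.4863, -0.0086, 0.1612]
orientation: [0.567, -3.089, 0.0]
contact_force: [-0.6, -0.1, 0.3]
grip_width: -0.0002
gripper_force: 0.0
```

send_rows([
  {"dx":0,"dy":0,"dz":-5,"rx":0,"ry":0,"rz":0},
  {"dx":0,"dy":0,"dz":-10,"rx":0,"ry":0,"rz":0},
  {"dx":0,"dy":0,"dz":-14,"rx":0,"ry":0,"rz":0},
  {"dx":0,"dy":0,"dz":-17,"rx":0,"ry":0,"rz":0},
  {"dx":0,"dy":0,"dz":-17,"rx":0,"ry":0,"rz":0},
])

```text
clock: 8.63
tcp_pos: [0.4858, -0.0085, 0.1438]
orientation: [0.567, -3.089, -0.0]
contact_force: [0.4, 0.3, 0.6]
grip_width: 0.0004
gripper_force: 0.0
```

send_rows([
  {"dx":0,"dy":0,"dz":-1,"rx":0,"ry":0,"rz":0},
  {"dx":0,"dy":0,"dz":-2,"rx":0,"ry":0,"rz":0},
  {"dx":0,"dy":0,"dz":-3,"rx":0,"ry":0,"rz":0},
  {"dx":0,"dy":0,"dz":-4,"rx":0,"ry":0,"rz":0},
  {"dx":0,"dy":0,"dz":-5,"rx":0,"ry":0,"rz":0},
])

```text
clock: 9.05
tcp_pos: [0.4863, -0.0085, 0.1394]
orientation: [-0.567, 3.09, 0.0]
contact_force: [0.3, 1.0, 2.2]
grip_width: 0.0001
gripper_force: 1.0
```

send_rows([
  {"dx":0,"dy":0,"dz":-1,"rx":0,"ry":0,"rz":0},
  {"dx":0,"dy":0,"dz":-2,"rx":0,"ry":0,"rz":0},
  {"dx":0,"dy":0,"dz":-3,"rx":0,"ry":0,"rz":0},
  {"dx":0,"dy":0,"dz":-3,"rx":0,"ry":0,"rz":0},
])

```text
clock: 9.38
tcp_pos: [0.4863, -0.0085, 0.1363]
orientation: [-0.567, 3.09, 0.0]
contact_force: [-0.7, -0.1, 3.6]
grip_width: 0.0002
gripper_force: 1.9
```

send_rows([
  {"dx":0,"dy":0,"dz":-1,"rx":0,"ry":0,"rz":0},
  {"dx":0,"dy":0,"dz":-2,"rx":0,"ry":0,"rz":0},
  {"dx":0,"dy":0,"dz":-3,"rx":0,"ry":0,"rz":0},
  {"dx":0,"dy":0,"dz":-3.5,"rx":0,"ry":0,"rz":0},
  {"dx":0,"dy":0,"dz":-3.5,"rx":0,"ry":0,"rz":0},
])

```text
clock: 9.8
tcp_pos: [0.4864, -0.0085, 0.1329]
orientation: [-0.567, 3.09, -0.0]
contact_force: [-0.6, -0.1, 5.5]
grip_width: 0.0
gripper_force: 2.9
```

send_rows([
  {"dx":0,"dy":0,"dz":-0.5,"rx":0,"ry":0,"rz":0},
  {"dx":0,"dy":0,"dz":-1,"rx":0,"ry":0,"rz":0},
  {"dx":0,"dy":0,"dz":-1,"rx":0,"ry":0,"rz":0},
])

```text
clock: 10.05
tcp_pos: [0.4865, -0.0085, 0.132]
orientation: [-0.567, 3.089, 0.0]
contact_force: [-1.1, 0.3, 6.4]
grip_width: -0.0002
gripper_force: 3.2
```

send_rows([
  {"dx":0,"dy":0,"dz":-0.5,"rx":0,"ry":0,"rz":0},
  {"dx":0,"dy":0,"dz":-1,"rx":0,"ry":0,"rz":0},
  {"dx":0,"dy":0,"dz":-1.5,"rx":0,"ry":0,"rz":0},
  {"dx":0,"dy":0,"dz":-1.5,"rx":0,"ry":0,"rz":0},
  {"dx":0,"dy":0,"dz":-1.5,"rx":0,"ry":0,"rz":0},
])

```text
clock: 10.47
tcp_pos: [0.487, -0.0086, 0.1315]
orientation: [-0.567, 3.088, 0.001]
contact_force: [-4.0, 0.5, 16.8]
grip_width: -0.0003
gripper_force: 8.5
```

send_rows([
  {"dx":0,"dy":0,"dz":-0.3,"rx":0,"ry":0,"rz":0},
  {"dx":0,"dy":0,"dz":-0.3,"rx":0,"ry":0,"rz":0},
  {"dx":0,"dy":0,"dz":-0.3,"rx":0,"ry":0,"rz":0},
  {"dx":0,"dy":0,"dz":-0.3,"rx":0,"ry":0,"rz":0},
  {"dx":0,"dy":0,"dz":-0.3,"rx":0,"ry":0,"rz":0},
])

```text
clock: 10.88
tcp_pos: [0.4871, -0.0086, 0.1315]
orientation: [-0.567, 3.088, 0.001]
contact_force: [-5.1, 0.2, 19.3]
grip_width: -0.0002
gripper_force: 9.9
```

At the stop (force jumped to about 19 N). I ease off slightly and hold.

send_rows([
  {"dx":0,"dy":0,"dz":0.8,"rx":0,"ry":0,"rz":0},
  {"dx":0,"dy":0,"dz":0.8,"rx":0,"ry":0,"rz":0},
  {"dx":0,"dy":0,"dz":0.8,"rx":0,"ry":0,"rz":0},
  {"dx":0,"dy":0,"dz":0.8,"rx":0,"ry":0,"rz":0},
  {"dx":0,"dy":0,"dz":0.8,"rx":0,"ry":0,"rz":0},
])

```text
clock: 11.3
tcp_pos: [0.4867, -0.0085, 0.1316]
orientation: [-0.567, 3.089, 0.0]
contact_force: [-3.0, -0.1, 12.0]
grip_width: 0.0002
gripper_force: 6.2
```

send_rows([
  {"dx":0,"dy":0,"dz":0,"rx":0,"ry":0,"rz":0},
  {"dx":0,"dy":0,"dz":0,"rx":0,"ry":0,"rz":0},
  {"dx":0,"dy":0,"dz":0,"rx":0,"ry":0,"rz":0},
  {"dx":0,"dy":0,"dz":0,"rx":0,"ry":0,"rz":0},
  {"dx":0,"dy":0,"dz":0,"rx":0,"ry":0,"rz":0},
])

```text
clock: 11.72
tcp_pos: [0.4868, -0.0085, 0.1316]
orientation: [-0.567, 3.089, 0.0]
contact_force: [-2.8, -1.0, 12.5]
grip_width: 0.0001
gripper_force: 6.2
```

send_rows([
  {"dx":0,"dy":0,"dz":0,"rx":0,"ry":0,"rz":0},
  {"dx":0,"dy":0,"dz":0,"rx":0,"ry":0,"rz":0},
  {"dx":0,"dy":0,"dz":0,"rx":0,"ry":0,"rz":0},
  {"dx":0,"dy":0,"dz":0,"rx":0,"ry":0,"rz":0},
  {"dx":0,"dy":0,"dz":0,"rx":0,"ry":0,"rz":0},
])

```text
clock: 12.13
tcp_pos: [0.4868, -0.0086, 0.1316]
orientation: [-0.567, 3.089, 0.0]
contact_force: [-2.6, -0.4, 12.0]
grip_width: -0.0003
gripper_force: 6.2
```

send_rows([
  {"dx":0,"dy":0,"dz":1.5,"rx":0,"ry":0,"rz":0},
  {"dx":0,"dy":0,"dz":3,"rx":0,"ry":0,"rz":0},
  {"dx":0,"dy":0,"dz":4.5,"rx":0,"ry":0,"rz":0},
  {"dx":0,"dy":0,"dz":6,"rx":0,"ry":0,"rz":0},
  {"dx":0,"dy":0,"dz":7.5,"rx":0,"ry":0,"rz":0},
])

```text
clock: 12.55
tcp_pos: [0.4862, -0.0085, 0.1383]
orientation: [-0.567, 3.09, -0.0]
contact_force: [0.5, -0.2, 3.3]
grip_width: 0.0001
gripper_force: 1.2
```

send_rows([
  {"dx":0,"dy":0,"dz":1.5,"rx":0,"ry":0,"rz":0},
  {"dx":0,"dy":0,"dz":3,"rx":0,"ry":0,"rz":0},
  {"dx":0,"dy":0,"dz":5,"rx":0,"ry":0,"rz":0},
  {"dx":0,"dy":0,"dz":10,"rx":0,"ry":0,"rz":0},
  {"dx":0,"dy":0,"dz":25,"rx":0,"ry":0,"rz":0},
])

```text
clock: 12.97
tcp_pos: [0.4846, -0.0086, 0.1621]
orientation: [0.567, -3.086, 0.0]
contact_force: [-0.3, 0.8, 0.1]
grip_width: -0.0005
gripper_force: 0.0
```

send_rows([
  {"dx":0,"dy":0,"dz":35,"rx":0,"ry":0,"rz":0},
  {"dx":20,"dy":8,"dz":70,"rx":0,"ry":0,"rz":0},
  {"dx":40,"dy":16,"dz":100,"rx":0,"ry":0,"rz":0},
  {"dx":62,"dy":24,"dz":125,"rx":0,"ry":0,"rz":0},
  {"dx":62,"dy":24,"dz":132,"rx":0,"ry":0,"rz":0},
])

```text
clock: 13.38
tcp_pos: [0.5531, 0.0178, 0.3]
orientation: [-0.57, 3.08, -0.0]
contact_force: [0.6, 0.4, 0.3]
grip_width: -0.0001
gripper_force: 0.0
```

send_rows([
  {"dx":0,"dy":0,"dz":0,"rx":0,"ry":0,"rz":0},
  {"dx":0,"dy":0,"dz":0,"rx":0,"ry":0,"rz":0},
  {"dx":0,"dy":0,"dz":0,"rx":0,"ry":0,"rz":0},
  {"dx":0,"dy":0,"dz":0,"rx":0,"ry":0,"rz":0},
])

```text
clock: 13.72
tcp_pos: [0.5466, 0.0149, 0.2938]
orientation: [0.566, -3.087, -0.0]
contact_force: [-0.2, -0.4, -0.1]
grip_width: -0.0
gripper_force: 0.0
```

Run:
```python
from h import *
s=r.get_obs();print(s['clock'],s['tcp_pos'],s['contact_force'])
g=look('w11',[.4855,-.008]);h=hub(g);print(h,plane(g,*h[0],.045)*1e3)
a=cv2.imread('pics/w10.png')
u,v=map(int,h[0]);t=a[121-62:121+62,311-62:311+62]
for n,im in(('w10',a),('w11',g['frame'])): # dark ring widths along tool axes through hub
    m=cv2.matchTemplate(im,t,cv2.TM_CCOEFF_NORMED);print(n,cv2.minMaxLoc(m)[1::2])
```

```text
13.7167 [0.54662219 0.01490112 0.29378859] [-0.21435925 -0.43068743 -0.10618143]
circ px 310.1 124.2 r/exp 1.04 xy mm [485.7  -8.9]
circ px 310.8 121.6 r/exp 1.07 xy mm [483.8  -9. ]
circ px 313.4 124.6 r/exp 1.05 xy mm [485.1  -6.6]
circ px 310.8 118.9 r/exp 1.011 xy mm [482.2  -9.7]
circ px 309.7 127.2 r/exp 0.991 xy mm [487.6  -8.4]
(array([311.21052632, 124.        ]), np.int32(19), np.int64(56)) [485.43989763  -8.32491951  45.        ]
w10 (1.0, (249, 59))
w11 (0.9397473931312561, (248, 62))
```

```bash
python3 -c "
from bench import r
print(r.hand_in())"
```

```text
the job is handed in; nothing more can be done
None
```

I nudged the tumbler to within about 1 mm of the star's centre, pressed the star to its stop for over a second and let it rise; the last camera check still showed the tumbler centred, and the job is handed in (no verdict was returned).

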